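# Set a label plate over the ledge end for filing

## Task

Push the flat aluminium plate along the wooden ledge until its right-hand short edge sticks out about 30 mm past the ledge's right end, ready for filing, with the plate's long far side flat against the fence along its whole length. Only push it with the fingers: do not pick it up or tip it, and do not disturb the tin, the wood offcut and the tape measure standing round the ledge.

Things in the scene. Friction and masses are not known exactly. Their poses are not given: they have to be found in the camera images.
- ledge: Fixed plywood ledge on two bearers, 180 (x) by 320 mm (y), top 50 mm above its origin (centre of its underside, on the bench). x points away from the robot, y to the left, turned up to 15 degrees. Along the far side runs a wooden fence 20 mm thick, 18 mm high above the ledge top, near face at x = +70 mm. Front and both ends (y = +160 and -160 mm) are open; the right end is y = -160 mm.
- open_corner (a point): Fixed point on the ledge's top surface where the fence's near face meets the ledge's right end; axes as the ledge's (x into the fence, y left along the ledge). Points beyond the right end have negative y here.
- blank: Loose flat aluminium plate 100 mm (its x) by 150 mm (its y) and 8 mm thick, 0.2 to 0.45 kg, with a 7 mm hole in each corner, lying on the ledge; slides with ordinary friction. Origin at the centre of its underside. It starts wholly on the ledge, clear of the fence and turned a few degrees; its axes point roughly as the ledge's.
- blank_lead (a point): Middle of the plate's right-hand short edge, on the underside (plate x = 0, y = -75 mm): the edge that must stick out.
- blank_back_r (a point): Right-hand corner of the plate's far long side, underside (plate x = +50, y = -75 mm).
- blank_back_l (a point): Left-hand corner of the plate's far long side, underside (plate x = +50, y = +75 mm).
- wax_tin: Round red tin, 69 mm across and 36 mm high, loose on the bench near the ledge; to be left alone. Origin under its centre.
- offcut: Dark hardwood offcut, 90 (its x) by 55 by 32 mm high, loose on the bench near the ledge; to be left alone. Origin under its centre.
- tape_measure: Yellow tape measure, 37 (its x) by 92 by 64 mm high, loose on the bench near the ledge; to be left alone. Origin under its centre.

How it is judged:
At the end, for the whole second after the job is handed in: The plate lies flat and still on the ledge, its right-hand short edge 20 to 40 mm past the ledge's right end, both far corners within 5 mm of the fence face; tin, offcut and tape measure within 20 mm of where they stood (y of blank_lead in the frame of open_corner between -0.04 and -0.02 m and x of each of blank_back_r, blank_back_l in the frame of open_corner above -0.005 m and angle between blank's own z axis and vertical below 0.05 rad and height (world z) of blank between 0.046 and 0.054 m and linear speed of blank below 0.01 m/s and distance of each of wax_tin, offcut, tape_measure from where it was at the start of the episode below 0.02 m); the robot touches nothing.
It fails at once if the plate is lifted off the ledge (height (world z) of blank above 0.06 m).
It fails at once if the plate is tipped (angle between blank's own z axis and vertical above 0.15 rad).
It fails at once if the plate falls off the ledge (height (world z) of blank below 0.04 m).
It fails at once if the tin, the offcut or the tape measure is disturbed (distance of any of wax_tin, offcut, tape_measure from where it was at the start of the episode above 0.02 m).
It also fails if it takes over 40 s, if anything falls off the work surface, if the arm or the gripper's body presses on something with over 40 N, if the wrist force passes 120 N, or if a joint passes its speed limit or range.

## Robot

A 6-joint arm with a two-finger parallel gripper is mounted at the origin on a cart in front of the work surface, level with it; the furniture and walls round the work are solid. World frame = base frame: x ahead of the robot, y to its left, z up, the work surface at z = 0. Lengths are in m, angles in rad, forces in N, time in s.
With the tool pointing down it reaches from about 0.375 to 0.9 m from the base axis. Payload 3.1 kg.
Tool frame: the origin (TCP) lies on the centre line of the jaws, within the pads' length; the fingertips stand 25 mm ahead of it and the grasp point (between the pads) lies 6 mm ahead of it; z points along the fingers, y is the line along which they close (so a half turn about z gives the same grasp; the last joint's range is limited). The gripper opens to 87 mm and grips with 3 to 60 N. Pads are 19 mm wide; open, the fingers measure 117 mm over their backs; the gripper's body (75 mm by 190 mm) begins 51 mm behind the grasp point.
Start: joints at [1.107, 0.527, 1.433, -0, 1.181, -0.178], TCP at [0.176, 0.6, 0.248] pointing down, gripper open.
Joint ranges: [-3.08, 3.08], [-0.75, 2.2], [0.22, 2.44], [-1.43, 4.57], [0, 2.65], [-2.85, 2.85]. Speed limits (rad/s): [2.79, 2.79, 3.14, 3.14, 3.14, 3.14].

## Interface

Orientations are given as [roll, pitch, yaw] about the fixed x, y, z axes, in that order (R = Rz(yaw) Ry(pitch) Rx(roll)).
In Python, from cell import monitor, imaging, env gives the robot as it stands. The module is installed in compiled form; this text tells all that it offers.
- The arm moves only by the shell command python3 -m inch 'ROWS' [FORCE]. ROWS is JSON, a list of rows, each an object with "gripper": the finger opening in m, from 0 to 0.087; "delta_pos": the shift along the world's x, y, z in m, a list of three; "roll": the turn about the world's z in degrees. In form: [{"gripper": gripper, "delta_pos": [x, y, z], "roll": roll}, ...]. A call has 1 to 12 rows; each row is the pose to reach, as a shift and turn from the pose commanded when the call began; what a row does not reach only later rows make up. A row lasts 1/8 s, in which the tool goes at most 62.5 mm and 10.7 degrees, less where a joint would pass 70% of its speed; a pose out of reach is approached as far as the arm can. A call with a gripper value outside its range is refused whole. The fingers move at their own pace and stop on an object; FORCE is the grip in N (left out, the last holds). Time passes only in rows, so rows that repeat a pose let the fingers close. It gives the time, the measured TCP pose, the force, the opening and the grip force at its end, in the units of the state.
- monitor.state(): the state, without advancing time (a new reading comes with each control period).
- imaging.capture(name): name is "side" or "top"; returns a dict with "pixels" (420x560x3 uint8, red, green, blue), "range_z" (420x560 float32, m along the optical axis (not along the pixel's ray), 0 where there is no reading), "K" (3x3 intrinsics, pixels), "cam_to_world" (4x4, takes a point from camera to world coordinates). Camera axes: x right, y up, looking along -z (the intrinsics and any distortion apply to the point x, -y, -z); pixel columns grow to the right and rows downward; lengths in m; the calibration is good to about 2 mm. A picture is of the moment at which its call begins.
- env.hand_in(): hands the job in; it is judged then, once.
The state is a dict: "time": time; "joint_positions": joint angles; "joint_vel": joint speeds; "effort": joint torques, N m; "ee_pos": TCP position; "tool_rot": TCP orientation; "contact_force": force on the tool from outside, world axes, zero at the start; "moment": the same for the moment, N m; "finger_gap": finger opening in m; "finger_force": force on a finger pad.
Only numpy, scipy, OpenCV 4.12 (cv2) and the standard library are available. Lean on these libraries where they do the work, as an engineer would, in place of code of your own. Each camera call takes 0.05 s, during which the arm holds its last target. There are 200 camera calls.

## Working session

There is one attempt and no reset: what is moved stays moved. The work goes in short steps, Python scripts to look and compute and a shell command to move; the robot and the scene stay as the last step left them, time stands still between calls to the robot, and variables do not carry over. Pictures are saved under pics/ and viewed, at most 10 in all, crops included, and the job is handed in when it is done.

```bash
mkdir -p pics
cat > h.py <<'E'
import numpy as np,cv2
from cell import monitor, imaging, env
def cap(n,f=None):
    c=imaging.capture(n)
    if f: cv2.imwrite('pics/'+f,cv2.cvtColor(c['pixels'],cv2.COLOR_RGB2BGR))
    return c
def cloud(c):
    d=c['range_z'];K=c['K'];v,u=np.indices(d.shape)
    p=np.stack([(u-K[0,2])/K[0,0]*d,-(v-K[1,2])/K[1,1]*d,-d],-1)
    T=c['cam_to_world'];return p@T[:3,:3].T+T[:3,3]
E
python3 - <<'E'
from h import *
for n in('top','side'):
    c=cap(n,n+'0.png'); P=cloud(c); np.savez(n+'0.npz',P=P,px=c['pixels'],d=c['range_z'])
    print(n,c['cam_to_world'].round(3).tolist(),c['K'].tolist(),[k for k in c])
print(monitor.state())
E
```

```text
top [[-0.016, 0.998, -0.062, 0.449], [-1.0, -0.016, 0.007, 0.082], [0.006, 0.062, 0.998, 1.505], [0.0, 0.0, 0.0, 1.0]] [[497.8079252399269, 0.0, 283.825503793849], [0.0, 497.8079252399269, 206.82678455792384], [0.0, 0.0, 1.0]] ['pixels', 'range_z', 'K', 'cam_to_world']
side [[-0.999, 0.045, -0.022, 0.491], [-0.046, -0.662, 0.748, 0.818], [0.019, 0.748, 0.663, 0.756], [0.0, 0.0, 0.0, 1.0]] [[461.6133767159385, 0.0, 268.3653315133358], [0.0, 461.6133767159385, 206.14009366263323], [0.0, 0.0, 1.0]] ['pixels', 'range_z', 'K', 'cam_to_world']
{'time': 0.1, 'joint_positions': array([ 1.10749645e+00,  5.28358112e-01,  1.43373379e+00,  1.36991180e-05,
        1.18143918e+00, -1.78519795e-01]), 'joint_vel': array([ 0.00177912, -0.002725  , -0.00312125,  0.000241  ,  0.00102298,
        0.00160748]), 'effort': array([-7.86971868e-04, -4.40989172e+01, -1.77149606e+01,  6.34776265e-02,
        5.34224231e-02, -3.79125015e-05]), 'ee_pos': array([0.17529922, 0.59928768, 0.24669158]), 'tool_rot': array([-3.13968728e+00, -3.56674430e-04,  2.85680702e+00]), 'contact_force': array([ 0.28674833, -0.09250274, -0.44088303]), 'moment': array([-0.01812778,  0.00164327,  0.04764413]), 'finger_force': 0.0, 'finger_gap': 0.08691174231492384}
```

View pics/top0.png

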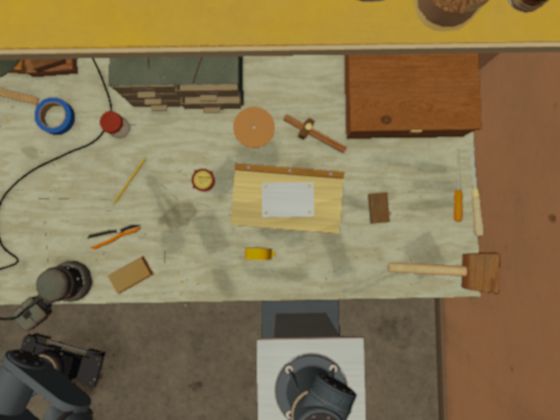

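View pics/side0.png

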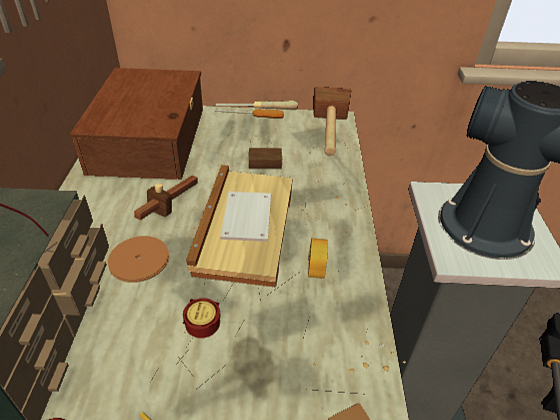

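The top view shows the plate at u 262–314, v 182–219 on the ledge (u 233–344, v 165–232). The fence is on the far side, with the tape measure in front (258,254), the offcut beyond the right end (379,208) and the tin to the left (203,180).

```bash
cat >> h.py <<'E'
def rect(p):
    (c,s,a)=cv2.minAreaRect((p[:,:2]*1000).astype(np.float32)); return np.round(c,1),np.round(s,1),round(a,2)
def plate(c):
    """plate-top pixels: grey & inside ledge area; pixel mask -> world on plane z=.058"""
    px=c['pixels'].astype(int);P=cloud(c)
    m=(px.max(-1)-px.min(-1)<30)&(px.min(-1)>140)&(abs(P[...,2]-.058)<.006)
    n,l,s,_=cv2.connectedComponentsWithStats(m.astype(np.uint8));k=1+s[1:,4].argmax()
    return l==k,P
def onplane(c,uv,z):
    K=c['K'];T=c['cam_to_world'];uv=np.asarray(uv,float)
    r=np.c_[(uv[:,0]-K[0,2])/K[0,0],-(uv[:,1]-K[1,2])/K[1,1],-np.ones(len(uv))]@T[:3,:3].T
    return T[:3,3]+r*((z-T[2,3])/r[:,2])[:,None]
E
python3 - <<'E'
from h import *
for n in('top','side'):
    c=cap(n);m,P=plate(c);v,u=np.nonzero(m)
    print(n,'plate',m.sum(),rect(onplane(c,np.c_[u,v],.058)),np.median(P[m][:,2]))
    px=c['pixels'].astype(int)
    z=P[...,2]
    # ledge region: box around
    roi=(abs(P[...,0]-.5)<.2)&(abs(P[...,1]-0.03)<.3)
    for nm,lo,hi in(('ledge',.042,.075),('fence',.063,.075)):
        q=roi&(z>lo)&(z<hi); k,l,s,_=cv2.connectedComponentsWithStats(q.astype(np.uint8))
        for i in range(1,k):
            if s[i,4]>60: print(nm,s[i,4],rect(P[l==i]),P[l==i][:,2].mean().round(4))
    q=roi&(z>.02)&(z<.09);k,l,s,_=cv2.connectedComponentsWithStats(q.astype(np.uint8))
    for i in range(1,k):
        if s[i,4]>60: print('all',s[i,4],rect(P[l==i]),P[l==i][:,2].max().round(3))
    if n=='side': cv2.imwrite('pics/s1.png',cv2.resize(cv2.cvtColor(c['pixels'],cv2.COLOR_RGB2BGR)[150:300,170:310],None,fx=4,fy=4,interpolation=2));
E
```

```text
top plate 1581 (array([560.4,  62. ]), array([148.7,  96.5]), 89.12) 0.05766067532637842
ledge 6710 (array([566.5,  64.3]), array([320.4, 180.5]), 84.64) 0.0537
ledge 281 (array([406.2, 153.5]), array([70.1, 34.7]), 88.61) 0.0588
ledge 64 (array([ 360. , -250.4]), array([39.1, 20.3]), 89.33) 0.0449
fence 688 (array([645.6,  57.3]), array([318.8,  20.6]), 84.59) 0.0679
fence 78 (array([405.2, 156.7]), array([37.7, 31.7]), 89.11) 0.0654
all 6745 (array([566.5,  64.3]), array([320.4, 180.5]), 84.62) 0.077
all 347 (array([627.3, 305. ]), array([66.3, 49.8]), 0.05) 0.043
all 578 (array([ 536. , -209.4]), array([90.1, 56.3]), 3.96) 0.042
all 315 (array([406.1, 154.3]), array([77.2, 34.8]), 88.14) 0.072
all 139 (array([ 359.5, -250. ]), array([39.9, 26.6]), 88.74) 0.05
side plate 1991 (array([561.8,  60.9]), array([150.1,  99.3]), 89.72) 0.05928018030249804
ledge 64 (array([ 357.6, -249.8]), array([39.6, 22. ]), 87.25) 0.0449
ledge 8568 (array([565.3,  63.3]), array([324.8, 180.3]), 84.48) 0.0551
ledge 454 (array([405.8, 158.5]), array([66.6, 36.3]), 87.28) 0.0587
fence 949 (array([644.5,  55.2]), array([323.9,  21. ]), 84.45) 0.0688
fence 154 (array([404.3, 156.7]), array([33.9, 35.3]), 0.27) 0.0647
all 141 (array([ 358.6, -248.8]), array([41.9, 25.3]), 88.79) 0.048
all 522 (array([ 534.7, -209.3]), array([87.9, 63.5]), 2.01) 0.038
all 8838 (array([565.3,  63.7]), array([325.4, 180.4]), 84.45) 0.074
all 610 (array([405.8, 156.8]), array([74. , 36.7]), 86.62) 0.068
all 726 (array([626.5, 304.6]), array([68.3, 50.7]), 0.24) 0.039
```

View pics/s1.png

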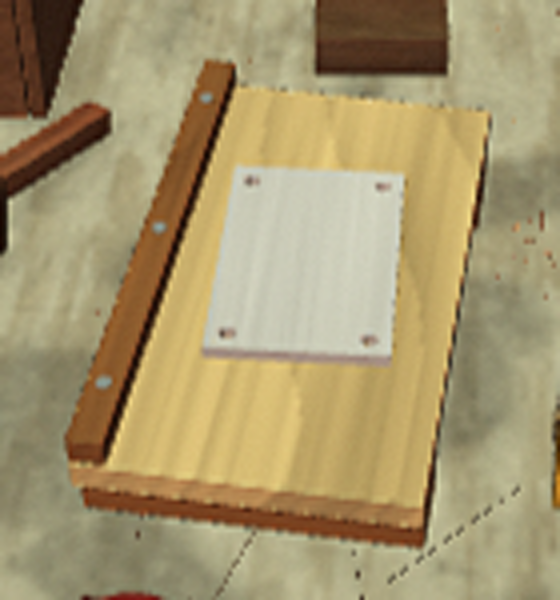

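```bash
python3 -m inch '[{"gripper":0.08,"delta_pos":[0.03,-0.053,0],"roll":1},{"gripper":0.08,"delta_pos":[0.06,-0.106,0],"roll":3},{"gripper":0.08,"delta_pos":[0.088,-0.159,0],"roll":5},{"gripper":0.08,"delta_pos":[0.118,-0.212,0],"roll":7},{"gripper":0.08,"delta_pos":[0.147,-0.265,0],"roll":9},{"gripper":0.08,"delta_pos":[0.177,-0.318,0],"roll":11},{"gripper":0.08,"delta_pos":[0.206,-0.371,0],"roll":11},{"gripper":0.08,"delta_pos":[0.236,-0.424,-0.02],"roll":11},{"gripper":0.08,"delta_pos":[0.265,-0.477,-0.05],"roll":11},{"gripper":0.08,"delta_pos":[0.295,-0.53,-0.09],"roll":11},{"gripper":0.08,"delta_pos":[0.295,-0.53,-0.09],"roll":11}]'
```

```text
time: 1.58
ee_pos: [0.4715, 0.0672, 0.1559]
tool_rot: [-3.141, -0.002, 3.045]
contact_force: [-0.6, 1.1, 0.4]
finger_gap: 0.08
finger_force: 0.0
```

```bash
python3 -m inch '[{"gripper":0.08,"delta_pos":[0,0,-0.04],"roll":0},{"gripper":0.08,"delta_pos":[0,0,-0.07],"roll":0},{"gripper":0.08,"delta_pos":[0,0,-0.077],"roll":0},{"gripper":0.08,"delta_pos":[0,0,-0.077],"roll":0}]'
python3 - <<'E'
from h import *
cap('side','s2.png')
im=cv2.imread('pics/s2.png');cv2.imwrite('pics/s2c.png',cv2.resize(im[130:310,150:350],None,fx=3,fy=3,interpolation=2))
E
```

```text
time: 2.08
ee_pos: [0.4705, 0.0704, 0.0808]
tool_rot: [3.142, -0.0, 3.05]
contact_force: [0.4, -0.4, -0.2]
finger_gap: 0.0799
finger_force: 0.0
```

View pics/s2c.png

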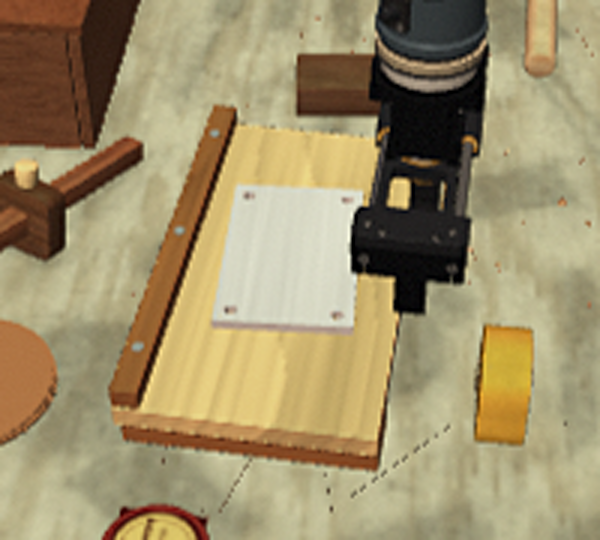

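The fingers stand in front of the plate's long front edge, clear of the tape measure. I'll lower them 3 mm and push towards the fence.

```bash
python3 -m inch '[{"gripper":0.08,"delta_pos":[0.01,-0.001,-0.003],"roll":0},{"gripper":0.08,"delta_pos":[0.02,-0.002,-0.003],"roll":0},{"gripper":0.08,"delta_pos":[0.025,-0.0024,-0.003],"roll":0},{"gripper":0.08,"delta_pos":[0.03,-0.0028,-0.003],"roll":0},{"gripper":0.08,"delta_pos":[0.035,-0.0033,-0.003],"roll":0},{"gripper":0.08,"delta_pos":[0.04,-0.0038,-0.003],"roll":0},{"gripper":0.08,"delta_pos":[0.045,-0.0042,-0.003],"roll":0},{"gripper":0.08,"delta_pos":[0.05,-0.0047,-0.003],"roll":0},{"gripper":0.08,"delta_pos":[0.05,-0.0047,-0.003],"roll":0}]'
python3 - <<'E'
from h import *
c=cap('side');m,P=plate(c);v,u=np.nonzero(m);print(rect(onplane(c,np.c_[u,v],.058)))
c=cap('top');m,P=plate(c);v,u=np.nonzero(m);print(rect(onplane(c,np.c_[u,v],.058)))
E
```

```text
time: 3.25
ee_pos: [0.522, 0.0648, 0.0776]
tool_rot: [-3.142, 0.002, 3.049]
contact_force: [-0.9, 0.0, 0.2]
finger_gap: 0.0802
finger_force: 0.0
(array([581. ,  54.7]), array([150.1,  99.6]), 84.79)
(array([608.3,  53.2]), array([147.8,  45.5]), 83.9)
```

```bash
python3 -m inch '[{"gripper":0.08,"delta_pos":[0.002,-0.0002,0],"roll":0},{"gripper":0.08,"delta_pos":[0.004,-0.0004,0],"roll":0},{"gripper":0.08,"delta_pos":[0.005,-0.0005,0],"roll":0},{"gripper":0.08,"delta_pos":[0.005,-0.0005,0],"roll":0}]'
```

```text
time: 3.85
ee_pos: [0.5257, 0.0646, 0.0775]
tool_rot: [-3.142, 0.0, 3.049]
contact_force: [-1.6, 0.8, 0.1]
finger_gap: 0.0802
finger_force: 0.8
```

```bash
python3 -m inch '[{"gripper":0.08,"delta_pos":[0.001,0,0],"roll":0},{"gripper":0.08,"delta_pos":[0.002,0,0],"roll":0},{"gripper":0.08,"delta_pos":[0.003,0,0],"roll":0},{"gripper":0.08,"delta_pos":[0.003,0,0],"roll":0}]'
```

```text
time: 4.35
ee_pos: [0.5265, 0.0647, 0.0774]
tool_rot: [-3.141, -0.005, 3.049]
contact_force: [-6.5, -0.8, 4.5]
finger_gap: 0.0802
finger_force: 2.9
```

```bash
python3 -m inch '[{"gripper":0.08,"delta_pos":[-0.02,0.002,0],"roll":0},{"gripper":0.08,"delta_pos":[-0.03,0.003,0.04],"roll":0},{"gripper":0.03,"delta_pos":[0,0.03,0.07],"roll":-10},{"gripper":0.03,"delta_pos":[0.03,0.07,0.07],"roll":-20},{"gripper":0.03,"delta_pos":[0.066,0.095,0.07],"roll":-30},{"gripper":0.03,"delta_pos":[0.066,0.095,0.07],"roll":-40},{"gripper":0.03,"delta_pos":[0.066,0.095,0.07],"roll":-50},{"gripper":0.03,"delta_pos":[0.066,0.095,0.07],"roll":-60},{"gripper":0.03,"delta_pos":[0.066,0.095,0.07],"roll":-70},{"gripper":0.03,"delta_pos":[0.066,0.095,0.07],"roll":-80},{"gripper":0.03,"delta_pos":[0.066,0.095,0.07],"roll":-90},{"gripper":0.03,"delta_pos":[0.066,0.095,0.07],"roll":-90}]'
python3 - <<'E'
from h import *
c=cap('side','s3.png')
im=cv2.imread('pics/s3.png');cv2.imwrite('pics/s3c.png',cv2.resize(im[130:310,150:350],None,fx=3,fy=3,interpolation=2))
E
```

```text
time: 5.85
ee_pos: [0.596, 0.1597, 0.1478]
tool_rot: [3.138, -0.001, 1.48]
contact_force: [-0.8, -0.9, 1.1]
finger_gap: 0.0299
finger_force: 0.0
```

View pics/s3c.png

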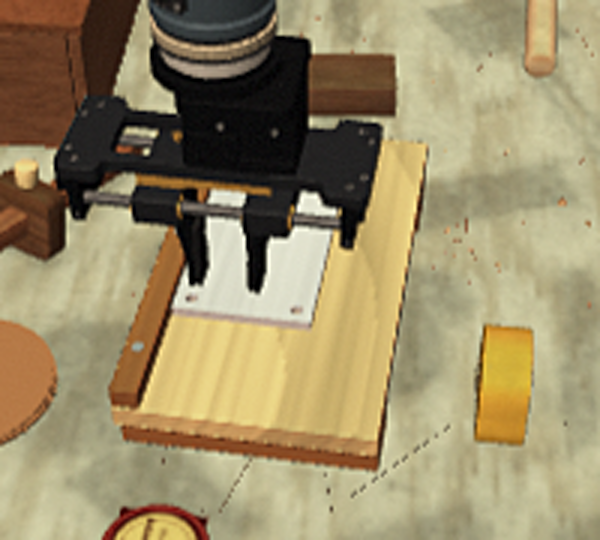

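The plate lies against the fence and its left edge is at crop (172–312, 313–327). The fingers hover just left of it in world coordinates. I'll descend and push right.

```bash
python3 -m inch '[{"gripper":0.03,"delta_pos":[0,0,-0.04],"roll":0},{"gripper":0.03,"delta_pos":[0,0,-0.065],"roll":0},{"gripper":0.03,"delta_pos":[0,0,-0.07],"roll":0},{"gripper":0.03,"delta_pos":[0,0,-0.07],"roll":0}]'
python3 - <<'E'
from h import *
c=cap('side');m,P=plate(c);v,u=np.nonzero(m)
W=onplane(c,np.c_[u,v],.058);R=np.array([[.9956,-.094],[.094,.9956]])
L=(W[:,:2]-[.566,.064])@R.T;print(rect(W),L.min(0),L.max(0))
E
```

```text
time: 6.4
ee_pos: [0.5951, 0.1597, 0.0778]
tool_rot: [3.141, -0.0, 1.479]
contact_force: [-0.2, 0.2, 0.1]
finger_gap: 0.0301
finger_force: 0.0
(array([540.2,  -0.7]), array([23.5, 32.4]), 3.94) [-0.03025662 -0.08248234] [-0.00536271 -0.05012849]
```

```bash
python3 -m inch '[{"gripper":0.03,"delta_pos":[-0.0009,-0.01,0],"roll":0},{"gripper":0.03,"delta_pos":[-0.0019,-0.02,0],"roll":0},{"gripper":0.03,"delta_pos":[-0.0028,-0.03,0],"roll":0},{"gripper":0.03,"delta_pos":[-0.0038,-0.04,0],"roll":0},{"gripper":0.03,"delta_pos":[-0.0047,-0.05,0],"roll":0},{"gripper":0.03,"delta_pos":[-0.0056,-0.06,0],"roll":0},{"gripper":0.03,"delta_pos":[-0.0066,-0.07,0],"roll":0},{"gripper":0.03,"delta_pos":[-0.0075,-0.08,0],"roll":0},{"gripper":0.03,"delta_pos":[-0.0085,-0.09,0],"roll":0},{"gripper":0.03,"delta_pos":[-0.0094,-0.10,0],"roll":0},{"gripper":0.03,"delta_pos":[-0.0104,-0.11,0],"roll":0},{"gripper":0.03,"delta_pos":[-0.0104,-0.11,0],"roll":0}]'
python3 - <<'E'
from h import *
c=cap('side','s4.png')
im=cv2.imread('pics/s4.png');cv2.imwrite('pics/s4c.png',cv2.resize(im[130:310,150:350],None,fx=3,fy=3,interpolation=2))
c=cap('top','t4.png')
im=cv2.imread('pics/t4.png');cv2.imwrite('pics/t4c.png',cv2.resize(im[150:250,220:400],None,fx=4,fy=4,interpolation=2))
E
```

```text
time: 7.95
ee_pos: [0.5838, 0.0482, 0.0772]
tool_rot: [-3.141, 0.001, 1.477]
contact_force: [0.5, -0.0, -0.2]
finger_gap: 0.0302
finger_force: 0.0
```

View pics/s4c.png

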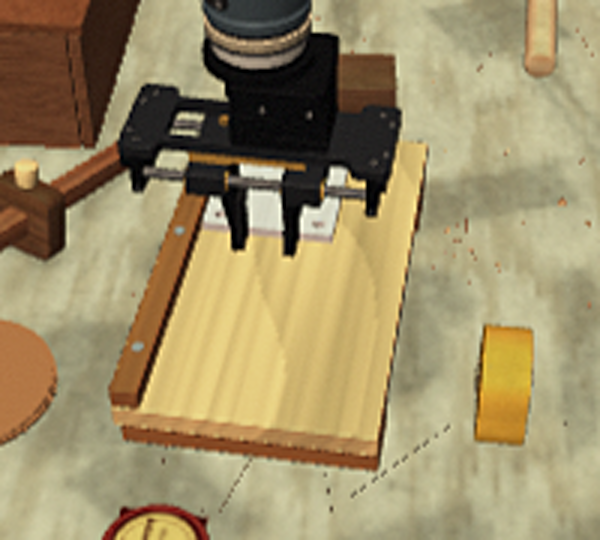

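The plate has slid about 90 mm. Its left top edge runs from crop (207,225) to (333,237), still against the fence.

Run:
```python
from h import *
R=np.array([[.9956,-.094],[.094,.9956]])
c=cap('side')
W=onplane(c,[[150+207/3,130+225/3],[150+333/3,130+236/3]],.058)
print((W[:,:2]-[.566,.064])@R.T)
c=cap('top');m,P=plate(c);v,u=np.nonzero(m)
W=onplane(c,np.c_[u,v],.058);L=(W[:,:2]-[.566,.064])@R.T;print(rect(W),L.min(0),L.max(0))
```

```text
[[ 0.06340382 -0.02280811]
 [-0.03291105 -0.02581247]]
(array([572.5, -71.6]), array([78.9, 99.1]), 84.7) [-0.03041625 -0.17379035] [ 0.06876116 -0.09490671]
```

View pics/t4c.png

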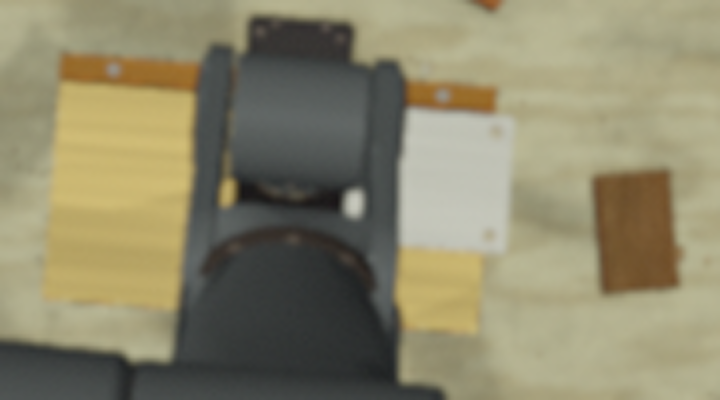

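The top view shows the plate's right edge overhanging by about 15 mm, flat against the fence. It needs about 15 mm more.

```bash
python3 -m inch '[{"gripper":0.03,"delta_pos":[-0.0005,-0.005,0],"roll":0},{"gripper":0.03,"delta_pos":[-0.0009,-0.01,0],"roll":0},{"gripper":0.03,"delta_pos":[-0.0014,-0.015,0],"roll":0},{"gripper":0.03,"delta_pos":[-0.0014,-0.015,0],"roll":0}]'
python3 - <<'E'
from h import *
R=np.array([[.9956,-.094],[.094,.9956]])
c=cap('top');m,P=plate(c);v,u=np.nonzero(m)
W=onplane(c,np.c_[u,v],.058);L=(W[:,:2]-[.566,.064])@R.T;print(rect(W),L.min(0),L.max(0))
E
```

```text
time: 8.65
ee_pos: [0.5828, 0.034, 0.0776]
tool_rot: [3.142, 0.0, 1.478]
contact_force: [0.4, -0.3, -0.2]
finger_gap: 0.0299
finger_force: 0.0
(array([571.4, -88.3]), array([73.3, 99.1]), 84.7) [-0.02995928 -0.1877512 ] [ 0.06928545 -0.11452009]
```

```bash
python3 -m inch '[{"gripper":0.03,"delta_pos":[0.002,0.02,0],"roll":0},{"gripper":0.03,"delta_pos":[0.003,0.03,0.04],"roll":0},{"gripper":0.03,"delta_pos":[0.0,0.08,0.09],"roll":0},{"gripper":0.03,"delta_pos":[-0.03,0.13,0.12],"roll":0},{"gripper":0.03,"delta_pos":[-0.06,0.18,0.12],"roll":0},{"gripper":0.03,"delta_pos":[-0.09,0.23,0.12],"roll":0},{"gripper":0.03,"delta_pos":[-0.12,0.27,0.12],"roll":0},{"gripper":0.03,"delta_pos":[-0.12,0.27,0.12],"roll":0}]'
python3 - <<'E'
from h import *
R=np.array([[.9956,-.094],[.094,.9956]])
for n in('top','side'):
    c=cap(n,n[0]+'5.png');m,P=plate(c);v,u=np.nonzero(m)
    W=onplane(c,np.c_[u,v],.058);L=(W[:,:2]-[.566,.064])@R.T;print(m.sum(),rect(W),L.min(0),L.max(0))
    z=P[...,2];roi=(abs(P[...,0]-.5)<.2)&(abs(P[...,1]-0.03)<.3)
    q=roi&(z>.063)&(z<.075);k,l,s,_=cv2.connectedComponentsWithStats(q.astype(np.uint8));i=1+s[1:,4].argmax();v,u=np.nonzero(l==i)
    W=onplane(c,np.c_[u,v],.068);L=(W[:,:2]-[.566,.064])@R.T;print('fence',rect(W),np.percentile(L,[1,99],axis=0))
a=cv2.imread('pics/t5.png')[155:245,250:390];b=cv2.imread('pics/s5.png')[140:230,180:320]
cv2.imwrite('pics/c5.png',np.hstack([cv2.resize(x,None,fx=2.8,fy=4,interpolation=2) if 0 else cv2.resize(x,None,fx=2.85,fy=2.85,interpolation=2) for x in(a,b)]))
E
```

```text
time: 9.7
ee_pos: [0.4592, 0.3083, 0.1977]
tool_rot: [-3.14, -0.0, 1.485]
contact_force: [-0.4, -0.7, -0.7]
finger_gap: 0.0298
finger_force: 0.0
1598 (array([574.5, -51.1]), array([148.3,  99.3]), 84.89) [-0.03024858 -0.1877512 ] [ 0.06928545 -0.03956961]
fence (array([644. ,  57.5]), array([317.8,  23.3]), 84.59) [[ 0.06954822 -0.15496521]
 [ 0.08975981  0.15636571]]
1424 (array([574.3, -52.8]), array([149.8, 100. ]), 84.68) [-0.03079431 -0.19035763] [ 0.06926321 -0.04058282]
fence (array([644. ,  58.4]), array([324.4,  21.8]), 84.52) [[ 0.06794115 -0.15579788]
 [ 0.0889768   0.16063981]]
```

View pics/c5.png

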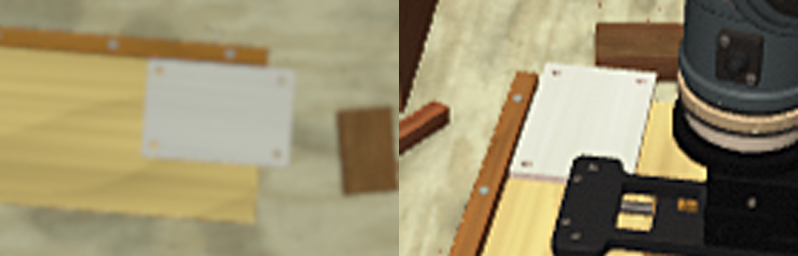

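The plate is flush with the fence (angle within 0.3°, gap about 1 mm or less) and overhangs by about 29 mm. The offcut is unmoved and the gripper is clear, so I'm handing in.

```bash
python3 -c "
from cell import env;print(env.hand_in())"
```

```text
the job is handed in; nothing more can be done
None
```

I pushed the plate along the ledge and handed the job in: its right edge sticks out about 29 mm and its far side lies within about 1 mm of the fence by camera, with the robot clear of everything; the hand-in returned no verdict.

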